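Zero the kitchen scale for the ramekin

ROBOT

A 6-joint arm with a two-finger parallel gripper is mounted at the origin on a cart in front of the work surface, level with it; the furniture and walls round the work are solid. World frame = base frame: x ahead of the robot, y to its left, z up, the work surface at z = 0. Lengths are in m, angles in rad, forces in N, time in s.
With the tool pointing down it reaches from about 0.35 to 0.975 m from the base axis. Payload 4.9 kg.
Tool frame: the origin (TCP) lies at the very end of the fingers, on their centre line; the grasp point (between the pads) lies behind it (manip.grip_depth is the z of the grasp point in the tool frame, in m); z points along the fingers, y is the direction in which the jaws open and shut (so a half turn about z gives the same grasp; the last joint's range is limited). The gripper opens to 85 mm and grips with 20 to 120 N. Pads are 22 mm wide; open, the fingers measure 114 mm over their backs; the gripper's body (76 mm by 85 mm) begins 54 mm behind the grasp point. The pads swing forward as they close: fully open they stand 13 mm farther back than shut.
Start: joints at [-1.465, 0.053, 1.613, -0, 1.476, -0.119], TCP at [0.139, -0.609, 0.231] pointing down, gripper open.
Joint ranges: [-3.01, 3.01], [-1.01, 2.22], [0.06, 2.58], [-1.02, 4.17], [0.09, 2.62], [-3.14, 3.14]. Speed limits (rad/s): [2.57, 2.57, 3.14, 3.14, 3.14, 3.14].

INTERFACE

Orientations are given as a unit quaternion [w, x, y, z].
In Python, from plant import state, optics, manip, silhouettes, place_of gives the robot as it stands. The module is installed in compiled form; this text tells all that it offers.
- The arm moves only by the tool jog_arm, never from a script. Its argument "increments" is a list of rows, each an object with "slide": the shift along the tool's x, y, z in mm, a list of three; "rotation": the turn, a rotation vector about the tool's x, y, z in degrees, a list of three. A call has 1 to 20 rows; each row shifts and turns the commanded pose from where the row before left it, along the tool's axes as they then stand; what a row does not reach is not made up. A row lasts 1/12 s, in which the tool goes at most 41.7 mm and 7.16 degrees, less where a joint would pass 70% of its speed; a pose out of reach is approached as far as the arm can. A call with a gripper value outside its range is refused whole. "fingers" is the opening, from 0 (shut) to 1 (fully open), set as the call begins (left out, the last holds). The fingers move at their own pace and stop on an object; the grip force is fixed at half the most. Time passes only in rows, so rows that do not move let the fingers close. It gives the time, the measured TCP pose, the force and the opening at its end, in the units of the state.
- state(): the state, without advancing time (a new reading comes with each control period).
- optics.grab_frame(name): name is "scene" or "side" or "wrist"; returns a dict with "frame" (480x640x3 uint8, blue, green, red), "camera_matrix" (3x3 intrinsics, pixels), "R" (3x3) and "t" (3): a world point X has camera coordinates R X + t. Camera axes: x right, y down, z forward; pixel columns grow to the right and rows downward; lengths in m; the calibration is good to about 2 mm. A picture is of the moment at which its call begins. There is no depth.
- manip.job_done(): hands the job in, once; it reports no verdict.
Trained networks look in the newest picture that a camera, given by its name, has taken for a name from the list of things; names that differ only in an ending like _2 or _b are one class to them, and where a whole thing is asked for, a point or a joint stands for the part that bears it (a point fixed in the world has none). Each returns a list of dicts, best first, with "score" (0 to 1); they miss things now and then, are a little off and sometimes report something else, mostly with a low value. They report only what shows in the picture. A call takes as long as a camera call. They do not tell look-alikes from the thing itself.
- silhouettes(thing, camera): "mask" (480x640 bool, what is visible of it) and "bbox" ([left, top, right, bottom] in pixels, round what is visible of it).
- place_of(thing, camera): "uv" ([column, row] in pixels: a listed point, or the origin of a listed thing).
The state is a dict: "time": time; "joint_pos": joint angles; "joint_vel": joint speeds; "joint_efforts": joint torques, N m; "tool_pos": TCP position; "tool_rot": TCP orientation; "contact_force": force on the tool from outside, world axes, zero at the start; "ft_torque": the same for the moment, N m; "gripper_width": opening from 0.0 (shut) to 1.0 (fully open).
Only numpy, scipy, OpenCV 4.12 (cv2) and the standard library are available. Lean on these libraries where they do the work, as an engineer would, in place of code of your own. Each camera call takes 0.05 s, during which the arm holds its last target.

TASK

Stand the empty blue ramekin in the middle of the kitchen scale's pan, let go of it, then roll the orange zero wheel with a fingertip until the zero triangle on the dial stands right at the tip of the red pointer, and let go of the wheel. Be gentle with the scale: the wheel wants a light, steady fingertip, enough to grip it and no more. Leave everything else on the hob where it stands.

Things in the scene. Friction and masses are not known exactly. Their poses are not given: they have to be found in the camera images.
- scale: mechanical kitchen scale, sage green, 227 deep x 210 wide mm, fixed. Origin on the hob under it; x points from its front (dial side, facing the robot) to its rear (pan side), y left, z up. Rear housing 50 mm high; round dial (bezel 100 mm) at the front left on a face sloping 22 degrees down to the front; a level shoulder with the wheel's slot at the front right. Over 12 N on any part harms it
- slot (a point): centre of the slot (44 mm along the scale's x, 16 mm wide) in the level shoulder, in its upper face, 44 mm above the hob. The orange zero wheel stands out of it centrally: its crown is 5 to 10 mm above this point, differently in every start. A dark rim 1 mm high surrounds the slot; the dial housing begins 45 mm to the left, the rear housing 46 mm behind
- thumbwheel (a joint): angle of the orange ribbed zero wheel (22 mm radius, 12 mm wide, axle along the scale's y), rad; grows as its top rolls away from the front (scale's +x). It gives on a spring: sinks from about 1.5 N on, then 3 N per mm, 6 mm of travel. The rim drags with 2.5 N, so a fingertip slips under some 4 N of pressure; it stays where it is left
- dial_center (a point): centre of the dial, on the axis of the pointer and the dial card, in the pointer's plane. The axis is the scale's z tilted 22 degrees towards the front (scale's -x). A clear cover, flush with the bezel, lies over the dial: it and cannot be touched
- zero_mark (a point): inner point of the dark blue zero triangle near the rim of the white dial card, 36 mm from dial_center, within 1 mm of the pointer's plane. Rolling the wheel's top away from the front (scale's +x) turns the card clockwise, 0.75 rad per rad of the wheel; towards the front, anticlockwise. The card has 40 divisions of 25 g
- pointer_tip (a point): tip of the red pointer, 36 mm from dial_center. The pointer turns clockwise with the load on the pan, one turn for 1 kg; with an empty pan it points straight up the slope. The zero triangle starts within 0.35 rad of there
- pan_center (a point): centre of the upper face of the round steel pan (120 mm across), 73 mm above the hob when empty. The pan sinks 20 mm for 1 kg
- ramekin_center (a point): centre, half-way up, of the empty blue ceramic ramekin: a straight-sided round cup, 62 mm across at the rim, 52 mm tall, 5 mm wall; 0.14 to 0.28 kg. It stands upright on the hob to the left of the scale
- pea_tin: bystander: pale green tin, 58 mm across, 72 mm tall; origin under its centre
- tomato_tin: bystander: low tin with a tomato on it, 75 mm across, 58 mm tall; origin under its centre
- pepper_mill: bystander: brown wooden mill, 58 mm across, 150 mm tall, at the rear; origin under its centre
- salt_shaker: bystander: glass shaker, 44 mm across, 90 mm tall, at the rear left in front of the mill; origin under its centre. Behind these stand a white kettle, a tall pasta jar and a honey jar, all fixed
There are look-alikes about, which are no part of the job. Of the things shaped like the part that bears ramekin_center, the blue one is meant.

How it is judged:
By the outcome, as a careful person would: the job done as asked, in the order asked, and still so for the second after the job is handed in, with the robot touching nothing.
It also fails if it takes over 58 s, if anything falls off the work surface, if the arm or the gripper's body presses on something with over 40 N, if the wrist force passes 120 N, or if a joint passes its speed limit or range.

## Working session

There is one attempt and no reset: what is moved stays moved. The work goes in short steps, Python scripts to look and compute and a tool call to move; the robot and the scene stay as the last step left them, time stands still between calls to the robot, and variables do not carry over. Pictures are saved under pics/ and viewed, and the job is handed in when it is done.

Besides the shell and the picture viewer there is one more tool, called after "Emit:" by a JSON object that holds its "api" and its "payload", one argument or row to a line. jog_arm: Moves the arm, as the interface text tells. Its arguments: {"type":"object","properties":{"increments":{"type":"array","items":{"type":"object","properties":{"slide":{"type":"array","items":{"type":"number"}},"rotation":{"type":"array","items":{"type":"number"}}}}},"fingers":{"type":"number"}},"required":["increments"]}

```bash
mkdir -p pics
python3 - <<'E'
from plant import state, optics, manip, silhouettes, place_of
import cv2,numpy as np,pickle
s=state();print(s); print(manip.grip_depth)
F={}
for n in ["scene","side","wrist"]:
    f=optics.grab_frame(n);F[n]=f;cv2.imwrite(f"pics/{n}0.png",f["frame"]);print(n,f["camera_matrix"].tolist(),np.round(f["R"],3).tolist(),np.round(f["t"],3).tolist())
    for th in ["slot","dial_center","zero_mark","pointer_tip","pan_center","ramekin_center","scale","pea_tin","tomato_tin","pepper_mill","salt_shaker"]:
        print(n,th,[(np.round(d["uv"]).tolist(),round(float(d["score"]),2)) for d in place_of(th,n)][:4])
pickle.dump(F,open("f0.pkl","wb"))
print(state()["time"])
E
```

```text
{'time': 0.0, 'joint_pos': array([-1.46499051e+00,  5.33670634e-02,  1.61431789e+00,  4.48721622e-06,
        1.47603445e+00, -1.19022050e-01]), 'joint_vel': array([-0.00112867,  0.00046518, -0.00014155, -0.00088995,  0.0007302 ,
        0.00093243]), 'joint_efforts': array([ 3.22395772e-04, -3.93684447e+01, -3.70174026e+01, -8.20743981e-05,
        7.09510467e-03, -6.96211046e-06]), 'tool_pos': array([ 0.13925643, -0.60862922,  0.23004245]), 'tool_rot': array([-1.06333469e-03,  9.93687667e-01,  1.12177045e-01,  9.26010687e-06]), 'contact_force': array([-0.45192929, -0.00078864,  0.58132282]), 'ft_torque': array([-0.01500463, -0.00177967,  0.00901345]), 'gripper_width': 0.9990682282051216}
-0.0187
scene [[624.8245748998228, 0.0, 323.85357128583075], [0.0, 624.8245748998228, 239.14620779058174], [0.0, 0.0, 1.0]] [[-0.977, -0.214, -0.014], [-0.174, 0.826, -0.536], [0.126, -0.521, -0.844]] [0.629, 0.087, 1.239]
scene slot [([377.0, 160.0], 0.58)]
scene dial_center [([375.0, 202.0], 0.95)]
scene zero_mark [([360.0, 190.0], 0.93)]
scene pointer_tip [([360.0, 190.0], 0.57)]
scene pan_cente
[... 853 characters left out ...]
0.0, 286.0], 0.46)]
side scale [([310.0, 318.0], 0.57)]
side pea_tin [([273.0, 205.0], 0.91), ([325.0, 195.0], 0.64)]
side tomato_tin [([325.0, 197.0], 0.63)]
side pepper_mill [([388.0, 241.0], 0.72)]
side salt_shaker [([370.0, 225.0], 0.82), ([273.0, 342.0], 0.36)]
wrist [[356.26228581721426, 0.0, 322.9259008480278], [0.0, 356.26228581721426, 243.99626812510394], [0.0, 0.0, 1.0]] [[0.223, -0.975, 0.001], [-0.934, -0.213, 0.286], [-0.279, -0.065, -0.958]] [-0.626, -0.037, 0.376]
wrist slot []
wrist dial_center []
wrist zero_mark []
wrist pointer_tip []
wrist pan_center []
wrist ramekin_center []
wrist scale []
wrist pea_tin []
wrist tomato_tin []
wrist pepper_mill []
wrist salt_shaker []
1.8
```

Run:
```python
import cv2,pickle
F=pickle.load(open("f0.pkl","rb"))
a=F["scene"]["frame"][130:400,200:440];b=F["side"]["frame"][130:400,220:460]
import numpy as np
cv2.imwrite("pics/c1.png",cv2.resize(np.hstack([a,b]),None,fx=1.66,fy=2,interpolation=cv2.INTER_CUBIC))
```

```text
(no output)
```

View pics/c1.png

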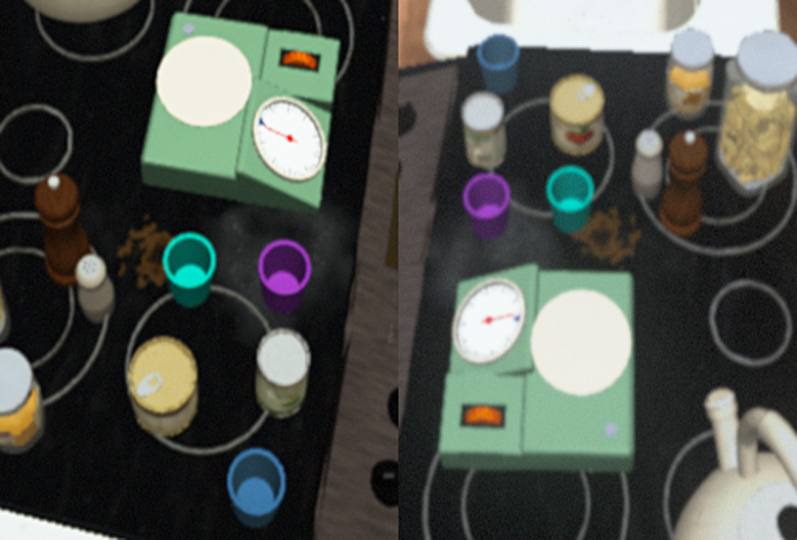

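View pics/scene0.png

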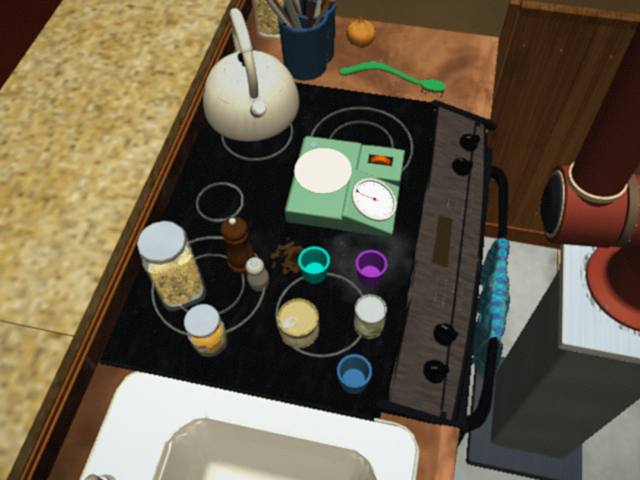

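View pics/side0.png

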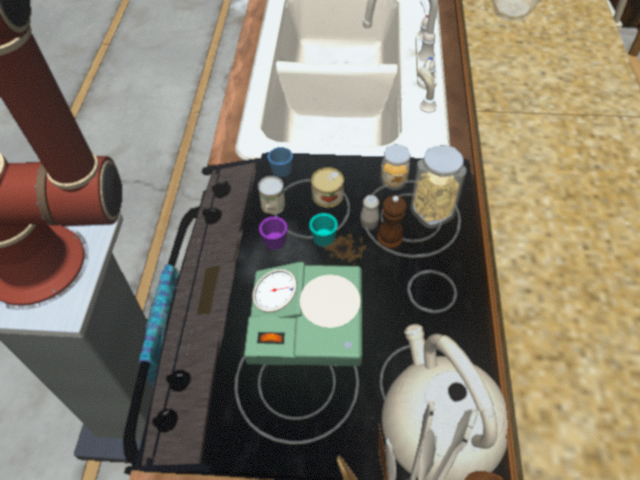

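Ramekin-like things: purple at scene (371,267), teal at (313,268), blue at (353,375)/side (281,163). The third is clearly blue in the crop, so I choose it. Scale front faces the robot: dial at scene (375,202), wheel at (381,159), pan at (324,170).

```bash
cat > h.py <<'E'
import numpy as np,cv2,pickle
def ray(f,uv):
    K=f["camera_matrix"];R=f["R"];t=f["t"]
    d=R.T@np.linalg.solve(K,[uv[0],uv[1],1.]);return -R.T@t,d/np.linalg.norm(d)
def onz(f,uv,z):
    o,d=ray(f,uv);return o+d*(z-o[2])/d[2]
def tri(obs):
    A=0;b=0
    for f,uv in obs:
        o,d=ray(f,uv);P=np.eye(3)-np.outer(d,d);A=A+P;b=b+P@o
    X=np.linalg.solve(A,b);return X
def proj(f,X):
    p=f["camera_matrix"]@(f["R"]@np.asarray(X)+f["t"]);return p[:2]/p[2]
E
python3 - <<'E'
from h import *
F=pickle.load(open("f0.pkl","rb"));s,d=F["scene"],F["side"]
L={"ram":((353,375),(281,163),.026),"purple":((371,267),(273,236),.026),"teal":((313,268),(324,233),.026),"dial":((375,202),(271,290),.06),"pan":((324,170),(327,298),.073),"slot":((377,160),(271,340),.044),"pea":((364,325),(273,205),0),"tom":((299,332),(325,197),0),"mill":((240,264),(388,241),0),"salt":((260,284),(370,225),0),"scale":((343,194),(310,318),0)}
for k,(a,b,z) in L.items():
    print(k,np.round(tri([(s,a),(d,b)]),3),np.round(onz(s,a,z),3),np.round(onz(d,b,z),3))
E
```

```text
ram [0.521 0.315 0.024] [0.521 0.316 0.026] [0.522 0.313 0.026]
purple [0.528 0.089 0.025] [0.528 0.09  0.026] [0.528 0.088 0.026]
teal [0.642 0.11  0.016] [0.64  0.116 0.026] [0.642 0.103 0.026]
dial [ 0.545 -0.06   0.038] [ 0.545 -0.044  0.06 ] [ 0.546 -0.073  0.06 ]
pan [ 0.662 -0.093  0.074] [ 0.663 -0.094  0.073] [ 0.661 -0.092  0.073]
slot [ 0.559 -0.173  0.038] [ 0.561 -0.167  0.044] [ 0.557 -0.176  0.044]
pea [ 0.517  0.202 -0.003] [0.52  0.204 0.   ] [0.513 0.199 0.   ]
tom [ 0.638  0.239 -0.009] [0.639 0.244 0.   ] [0.636 0.231 0.   ]
mill [ 0.792  0.117 -0.011] [0.792 0.123 0.   ] [0.788 0.108 0.   ]
salt [ 0.744  0.156 -0.006] [0.74  0.159 0.   ] [0.746 0.152 0.   ]
scale [ 0.624 -0.097 -0.005] [ 0.622 -0.094  0.   ] [ 0.626 -0.1    0.   ]
```

Emit:
{"api": "jog_arm", "payload": {
  "increments": [
    {"slide": [0, 0, 0], "rotation": [0, 0, 6.45]},
    {"slide": [0, 0, 0], "rotation": [0, 0, 6.45]},
    {"slide": [24, -30.6, 0]},
    {"slide": [24, -30.6, 0]},
    {"slide": [24, -30.6, 0]},
    {"slide": [24, -30.6, 0]},
    {"slide": [24, -30.6, 0]},
    {"slide": [24, -30.6, 0]},
    {"slide": [24, -30.6, 0]},
    {"slide": [24, -30.6, 0]},
    {"slide": [24, -30.6, 0]},
    {"slide": [24, -30.6, 0]},
    {"slide": [24, -30.6, 0]},
    {"slide": [24, -30.6, 0]},
    {"slide": [24, -30.6, 0]},
    {"slide": [24, -30.6, 0]},
    {"slide": [24, -30.6, 0]}
  ],
  "fingers": 1
}}

```text
invalid input
```

Emit:
{"api": "jog_arm", "payload": {
  "increments": [
    {"slide": [0, 0, 0], "rotation": [0, 0, 6.45]},
    {"slide": [0, 0, 0], "rotation": [0, 0, 6.45]},
    {"slide": [24, -30.6, 0], "rotation": [0, 0, 0]},
    {"slide": [24, -30.6, 0], "rotation": [0, 0, 0]},
    {"slide": [24, -30.6, 0], "rotation": [0, 0, 0]},
    {"slide": [24, -30.6, 0], "rotation": [0, 0, 0]},
    {"slide": [24, -30.6, 0], "rotation": [0, 0, 0]},
    {"slide": [24, -30.6, 0], "rotation": [0, 0, 0]},
    {"slide": [24, -30.6, 0], "rotation": [0, 0, 0]},
    {"slide": [24, -30.6, 0], "rotation": [0, 0, 0]},
    {"slide": [24, -30.6, 0], "rotation": [0, 0, 0]},
    {"slide": [24, -30.6, 0], "rotation": [0, 0, 0]},
    {"slide": [24, -30.6, 0], "rotation": [0, 0, 0]},
    {"slide": [24, -30.6, 0], "rotation": [0, 0, 0]},
    {"slide": [24, -30.6, 0], "rotation": [0, 0, 0]},
    {"slide": [24, -30.6, 0], "rotation": [0, 0, 0]},
    {"slide": [24, -30.6, 0], "rotation": [0, 0, 0]}
  ],
  "fingers": 1
}}

```text
time: 3.22
tool_pos: [0.5004, -0.1486, 0.2317]
tool_rot: [0.0, 1.0, -0.0, 0.0]
contact_force: [0.1, -0.8, 0.6]
gripper_width: 1.002
```

Run:
```python
from plant import *
from h import *
f=optics.grab_frame("wrist");cv2.imwrite("pics/w1.png",f["frame"]);pickle.dump((f,state()),open("w1.pkl","wb"))
print(f["R"].round(3),f["t"].round(3),(-f["R"].T@f["t"]).round(3))
```

```text
[[ 0.    -1.     0.002]
 [-0.959  0.     0.285]
 [-0.285 -0.002 -0.959]] [-0.15   0.443  0.52 ] [ 0.573 -0.149  0.372]
```

Emit:
{"api": "jog_arm", "payload": {
  "increments": [
    {"slide": [1.6, -35.7, 0], "rotation": [0, 0, 0]},
    {"slide": [1.6, -35.7, 0], "rotation": [0, 0, 0]},
    {"slide": [1.6, -35.7, 0], "rotation": [0, 0, 0]},
    {"slide": [1.6, -35.7, 0], "rotation": [0, 0, 0]},
    {"slide": [1.6, -35.7, 0], "rotation": [0, 0, 0]},
    {"slide": [1.6, -35.7, 0], "rotation": [0, 0, 0]},
    {"slide": [1.6, -35.7, 0], "rotation": [0, 0, 0]},
    {"slide": [1.6, -35.7, 0], "rotation": [0, 0, 0]},
    {"slide": [1.6, -35.7, 0], "rotation": [0, 0, 0]},
    {"slide": [1.6, -35.7, 0], "rotation": [0, 0, 0]},
    {"slide": [1.6, -35.7, 0], "rotation": [0, 0, 0]},
    {"slide": [1.6, -35.7, 0], "rotation": [0, 0, 0]},
    {"slide": [1.6, -35.7, 0], "rotation": [0, 0, 0]}
  ],
  "fingers": 1
}}

```text
time: 4.35
tool_pos: [0.5202, 0.3155, 0.2314]
tool_rot: [-0.0, 1.0, -0.0, 0.0]
contact_force: [1.2, 0.1, 0.2]
gripper_width: 1.002
```

Run:
```python
from plant import *
from h import *
f=optics.grab_frame("wrist");cv2.imwrite("pics/w2.png",f["frame"]);s=state();print(s["tool_pos"],s["time"],s["joint_pos"])
for d in place_of("ramekin_center","wrist"): print(d["uv"],d["score"],onz(f,d["uv"],.026))
```

```text
[0.51968979 0.32086871 0.23124442] 4.4 [0.4293143  0.01773294 1.6488493  0.00442469 1.47294707 1.99569762]
[324.2, 217.8] 0.95 [0.51665343 0.31300924 0.026     ]
[547.7, 206.4] 0.57 [0.52805966 0.09327495 0.026     ]
```

View pics/w1.png

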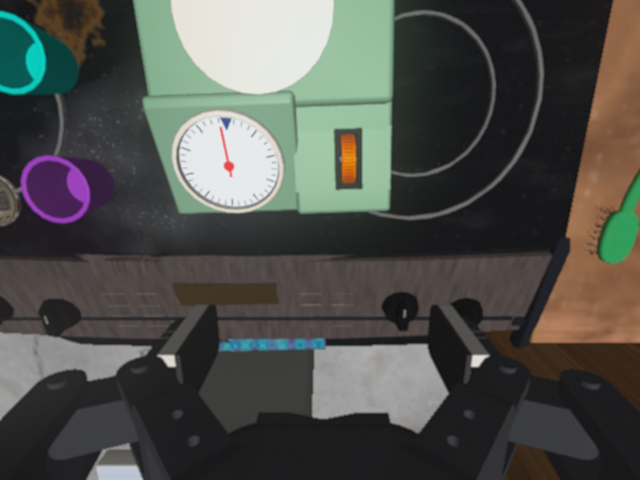

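View pics/w2.png

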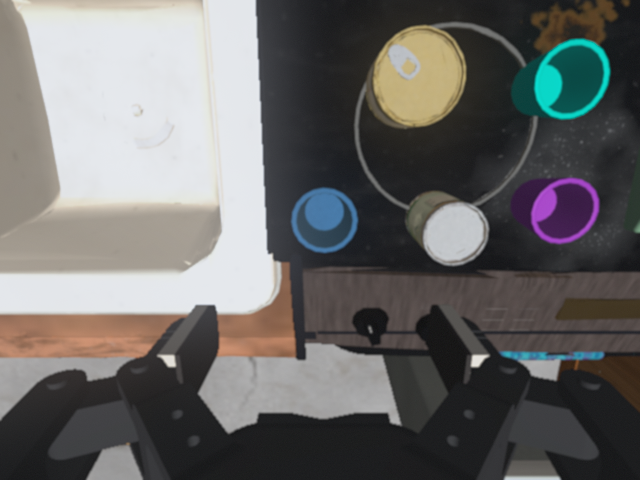

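Emit:
{"api": "jog_arm", "payload": {
  "increments": [
    {"slide": [-1, 0, 15], "rotation": [0, 0, 0]},
    {"slide": [0, 0, 30], "rotation": [0, 0, 0]},
    {"slide": [0, 0, 30], "rotation": [0, 0, 0]},
    {"slide": [0, 0, 30], "rotation": [0, 0, 0]},
    {"slide": [0, 0, 30], "rotation": [0, 0, 0]},
    {"slide": [0, 0, 30], "rotation": [0, 0, 0]},
    {"slide": [0, 0, 25], "rotation": [0, 0, 0]},
    {"slide": [0, 0, 15], "rotation": [0, 0, 0]},
    {"slide": [0, 0, 8], "rotation": [0, 0, 0]},
    {"slide": [0, 0, 0], "rotation": [0, 0, 0]},
    {"slide": [0, 0, 0], "rotation": [0, 0, 0]}
  ],
  "fingers": 1
}}

```text
time: 5.37
tool_pos: [0.5199, 0.3135, 0.0188]
tool_rot: [-0.0, 1.0, -0.0, 0.0]
contact_force: [0.5, -1.0, 1.3]
gripper_width: 0.997
```

Emit:
{"api": "jog_arm", "payload": {
  "increments": [
    {"slide": [0, 0, 0], "rotation": [0, 0, 0]},
    {"slide": [0, 0, 0], "rotation": [0, 0, 0]},
    {"slide": [0, 0, 0], "rotation": [0, 0, 0]},
    {"slide": [0, 0, 0], "rotation": [0, 0, 0]},
    {"slide": [0, 0, 0], "rotation": [0, 0, 0]},
    {"slide": [0, 0, 0], "rotation": [0, 0, 0]},
    {"slide": [0, 0, 0], "rotation": [0, 0, 0]},
    {"slide": [0, 0, 0], "rotation": [0, 0, 0]}
  ],
  "fingers": 0
}}

```text
time: 6.03
tool_pos: [0.5212, 0.3145, 0.0209]
tool_rot: [-0.001, 1.0, -0.0, 0.002]
contact_force: [-0.5, 0.5, 7.0]
gripper_width: 0.688
```

Run:
```python
from plant import *
from h import *
for n in ["side","wrist"]:
    f=optics.grab_frame(n);im=f["frame"]
    if n=="side": im=cv2.resize(im[100:280,200:420],None,fx=3,fy=3)
    cv2.imwrite(f"pics/g_{n}.png",im)
```

```text
(no output)
```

View pics/g_side.png

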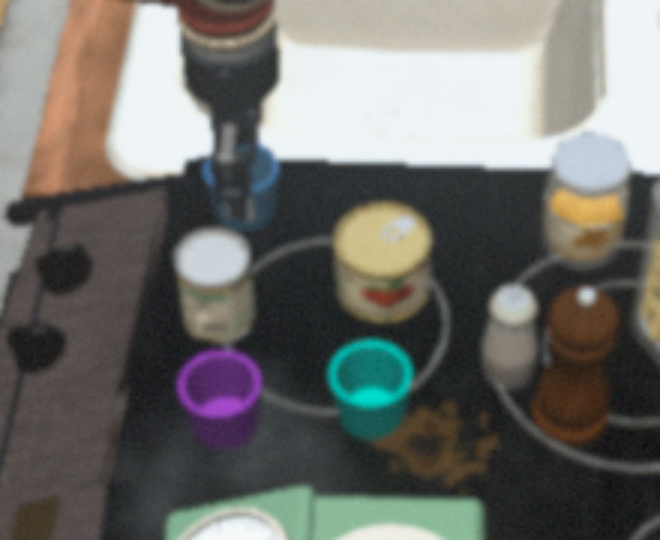

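View pics/g_wrist.png

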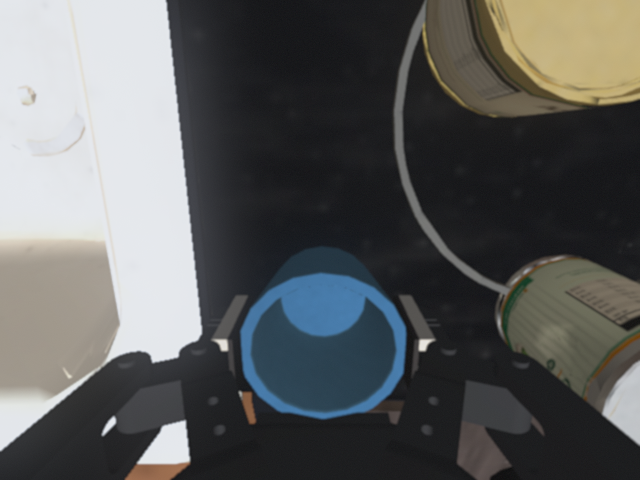

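Run:
```python
from plant import *
from h import *
s=state();print(s["tool_pos"],s["contact_force"],s["ft_torque"],s["gripper_width"],s["time"])
f=optics.grab_frame("wrist")
im=f["frame"].copy()
hsv=cv2.cvtColor(im,cv2.COLOR_BGR2HSV)
print(onz(f,(324,274),.052),onz(f,(324,416),.052),onz(f,(242,345),.052),onz(f,(407,345),.052))
p=s["tool_pos"]
for dz in (0,.0187,.031): print(dz,proj(f,p+[0,0,dz]))
a=np.linspace(0,6.283,60)
for z in(0,.052):
  for c in a: 
    u=proj(f,[p[0]+.031*np.cos(c),p[1]+.031*np.sin(c),z]);cv2.circle(im,tuple(int(v) for v in u),1,(0,255,255),-1)
cv2.imwrite("pics/g2.png",im)
```

```text
[0.52118659 0.3144796  0.02081983] [0.27972139 0.25833621 6.90696442] [-0.17611481  0.0780349  -0.01934377] 0.6859346109210679 6.1333
[0.55051526 0.31314453 0.052     ] [0.49378616 0.31309283 0.052     ] [0.52396084 0.34181212 0.052     ] [0.52396693 0.28407973 0.052     ]
0 [320.67525046 310.98202112]
0.0187 [320.37798021 333.40379746]
0.031 [320.13615305 351.64374763]
```

View pics/g2.png

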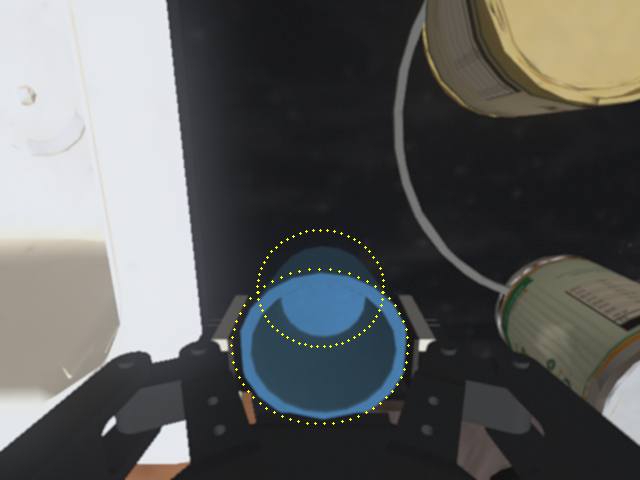

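Emit:
{"api": "jog_arm", "payload": {
  "increments": [
    {"slide": [0, 0, -5], "rotation": [0, 0, 0]},
    {"slide": [0, 0, -15], "rotation": [0, 0, 0]},
    {"slide": [0, 0, -25], "rotation": [0, 0, 0]},
    {"slide": [0, 0, -25], "rotation": [0, 0, 0]},
    {"slide": [0, 0, -25], "rotation": [0, 0, 0]},
    {"slide": [0, 0, -25], "rotation": [0, 0, 0]},
    {"slide": [0, 0, -15], "rotation": [0, 0, 0]},
    {"slide": [0, 0, 0], "rotation": [0, 0, 0]},
    {"slide": [0, 0, 0], "rotation": [0, 0, 0]}
  ],
  "fingers": 0
}}

```text
time: 6.93
tool_pos: [0.5196, 0.3138, 0.1539]
tool_rot: [-0.0, 1.0, -0.0, 0.001]
contact_force: [-1.7, 0.1, -1.4]
gripper_width: 0.686
```

Emit:
{"api": "jog_arm", "payload": {
  "increments": [
    {"slide": [5.8, 16.4, 0], "rotation": [0, 0, 0]},
    {"slide": [10, 28, 0], "rotation": [0, 0, 0]},
    {"slide": [10, 28, 0], "rotation": [0, 0, 0]},
    {"slide": [10, 28, 0], "rotation": [0, 0, 0]},
    {"slide": [10, 28, 0], "rotation": [0, 0, 0]},
    {"slide": [10, 28, 0], "rotation": [0, 0, 0]},
    {"slide": [10, 28, 0], "rotation": [0, 0, 0]},
    {"slide": [10, 28, 0], "rotation": [0, 0, 0]},
    {"slide": [10, 28, 0], "rotation": [0, 0, 0]},
    {"slide": [10, 28, 0], "rotation": [0, 0, 0]},
    {"slide": [10, 28, 0], "rotation": [0, 0, 0]},
    {"slide": [10, 28, 0], "rotation": [0, 0, 0]},
    {"slide": [10, 28, 0], "rotation": [0, 0, 0]},
    {"slide": [10, 28, 0], "rotation": [0, 0, 0]},
    {"slide": [6, 27, 0], "rotation": [0, 0, 0]},
    {"slide": [0, 0, 0], "rotation": [0, 0, 0]},
    {"slide": [0, 0, 0], "rotation": [0, 0, 0]},
    {"slide": [0, 0, 0], "rotation": [0, 0, 0]}
  ],
  "fingers": 0
}}

```text
time: 8.43
tool_pos: [0.6598, -0.0931, 0.1509]
tool_rot: [-0.001, 1.0, -0.0, -0.002]
contact_force: [-0.3, 0.4, -2.1]
gripper_width: 0.686
```

Run:
```python
from plant import *
from h import *
s=state();print(s["tool_pos"],s["tool_rot"],s["contact_force"],s["gripper_width"],s["time"])
fs={}
for n in ["scene","side","wrist"]:
    f=optics.grab_frame(n);fs[n]=f
    cv2.imwrite(f"pics/p_{n}.png",f["frame"])
    for th in ("ramekin_center","pan_center","slot"):
        print(n,th,[(d["uv"],round(d["score"],2)) for d in place_of(th,n)])
pickle.dump(fs,open("p.pkl","wb"))
a=fs["scene"]["frame"][100:320,220:440];b=fs["side"]["frame"][180:400,200:420]
cv2.imwrite("pics/p2.png",cv2.resize(np.hstack([a,b]),None,fx=1.8,fy=2.5))
```

```text
[ 0.65981385 -0.09311184  0.15088443] [-7.48908117e-04  9.99997958e-01 -2.96193571e-04 -1.85359562e-03] [-0.29115333  0.37823702 -2.14428327] 0.6855652938981237 8.4333
scene ramekin_center [([370.8, 265.3], 0.85), ([313.0, 266.4], 0.67), ([323.7, 146.1], 0.59)]
scene pan_center [([324.5, 168.7], 0.89)]
scene slot [([378.9, 158.9], 0.69)]
side ramekin_center [([327.1, 275.3], 0.74), ([270.7, 234.9], 0.56)]
side pan_center [([330.6, 299.7], 0.76), ([271.5, 289.0], 0.3)]
side slot [([272.9, 338.5], 0.78), ([388.7, 240.0], 0.32)]
wrist ramekin_center [([324.7, 318.1], 0.81), ([71.7, 262.3], 0.69)]
wrist pan_center []
wrist slot []
```

View pics/p2.png

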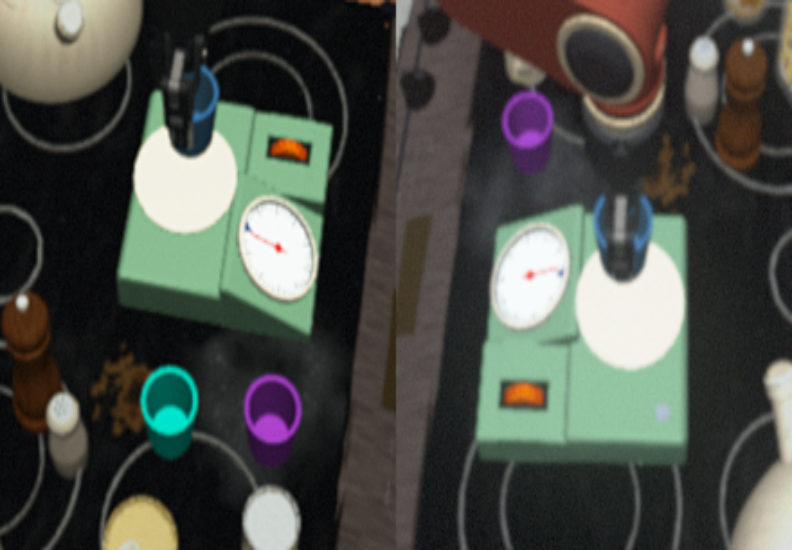

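View pics/p_wrist.png

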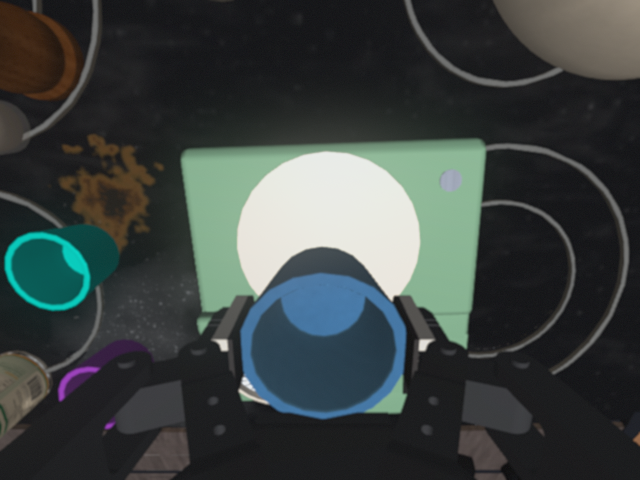

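Run:
```python
from h import *
fs=pickle.load(open("p.pkl","rb"));F=pickle.load(open("f0.pkl","rb"))
w=fs["wrist"]
t=onz(w,(328.5,152),.073);l=onz(w,(237,240),.073);r=onz(w,(420,240),.073);print("wrist pan top",t,"->center x",t[0]-.06,l,r)
print("tri pan",tri([(F["scene"],(324.2,169.5)),(F["side"],(328.5,299))]))
# ellipse fit of white pan in initial frames
for n in("scene","side"):
    im=F[n]["frame"];hsv=cv2.cvtColor(im,cv2.COLOR_BGR2HSV)
    m=((hsv[...,1]<40)&(hsv[...,2]>190)).astype(np.uint8)
    k,lab,st,c=cv2.connectedComponentsWithStats(m)
    u,v=(324,170) if n=="scene" else (328,299)
    i=lab[v,u];cnt=cv2.findContours((lab==i).astype(np.uint8),0,1)[0][0]
    e=cv2.fitEllipse(cnt);print(n,e,onz(F[n],e[0],.073),st[i])
# cup bottom held in wrist
print(onz(w,(324,345),.150+.031))
# yaw: rear edge (187,150)-(482,140); boundary line in wrist
a=onz(w,(195,151),.05);b=onz(w,(475,141),.05);print("yaw",np.degrees(np.arctan2(a[0]-b[0],-(a[1]-b[1]))),a,b)
```

```text
wrist pan top [ 0.72530758 -0.09754167  0.073     ] ->center x 0.6653075820929168 [ 0.67028897 -0.03882003  0.073     ] [ 0.67032057 -0.15687579  0.073     ]
tri pan [ 0.66371855 -0.09477789  0.07323696]
scene ((322.655517578125, 170.19020080566406), (44.333248138427734, 56.2825927734375), 88.65696716308594) [ 0.6657652 -0.0925974  0.073    ] [ 295  148   57   45 2032]
side ((329.4327697753906, 300.78533935546875), (53.05764389038086, 60.35521697998047), 90.27699279785156) [ 0.66656745 -0.0984509   0.073     ] [ 299  274   61   54 2596]
[ 0.66170019 -0.09446629  0.181     ]
yaw -177.98940578464092 [ 0.7250454  -0.00944899  0.05      ] [ 0.73153596 -0.19433407  0.05      ]
```

Emit:
{"api": "jog_arm", "payload": {
  "increments": [
    {"slide": [5, 3, 0], "rotation": [0, 0, 0]},
    {"slide": [0, 0, 15], "rotation": [0, 0, 0]},
    {"slide": [0, 0, 15], "rotation": [0, 0, 0]},
    {"slide": [0, 0, 12], "rotation": [0, 0, 0]},
    {"slide": [0, 0, 8], "rotation": [0, 0, 0]},
    {"slide": [0, 0, 5], "rotation": [0, 0, 0]},
    {"slide": [0, 0, 2], "rotation": [0, 0, 0]},
    {"slide": [0, 0, 1.5], "rotation": [0, 0, 0]},
    {"slide": [0, 0, 1.5], "rotation": [0, 0, 0]},
    {"slide": [0, 0, 0], "rotation": [0, 0, 0]},
    {"slide": [0, 0, 0], "rotation": [0, 0, 0]},
    {"slide": [0, 0, 0], "rotation": [0, 0, 0]}
  ],
  "fingers": 0
}}

```text
time: 10.03
tool_pos: [0.6665, -0.0968, 0.0941]
tool_rot: [0.0, 1.0, -0.0, 0.001]
contact_force: [-1.0, 0.8, -2.0]
gripper_width: 0.683
```

Run:
```python
from plant import *
from h import *
fs={}
for n in ["scene","side"]:
    f=optics.grab_frame(n);fs[n]=f
a=fs["scene"]["frame"][120:230,270:420];b=fs["side"]["frame"][230:360,230:380]
print(state()["contact_force"],state()["tool_pos"])
cv2.imwrite("pics/p3.png",np.hstack([cv2.resize(a,(390,400),interpolation=2),cv2.resize(b,(390,400),interpolation=2)]))
```

```text
[-0.04358067  0.18229959 -0.94818524] [ 0.666381   -0.09681538  0.09383407]
```

View pics/p3.png

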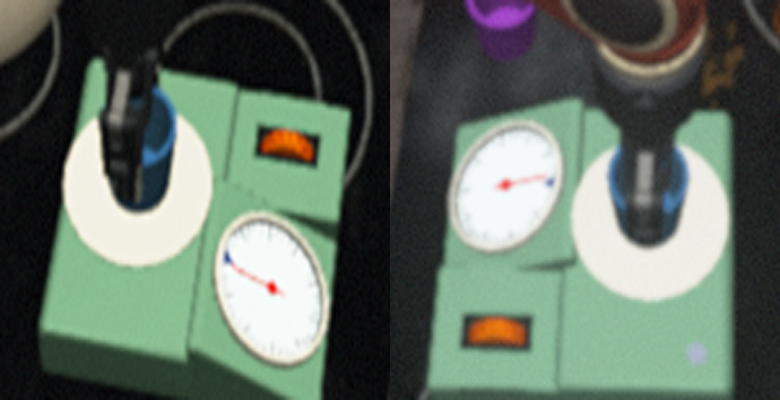

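Emit:
{"api": "jog_arm", "payload": {
  "increments": [
    {"slide": [0, 0, 1], "rotation": [0, 0, 0]},
    {"slide": [0, 0, 1], "rotation": [0, 0, 0]},
    {"slide": [0, 0, 1], "rotation": [0, 0, 0]},
    {"slide": [0, 0, 0], "rotation": [0, 0, 0]},
    {"slide": [0, 0, 0], "rotation": [0, 0, 0]}
  ],
  "fingers": 0
}}

```text
time: 10.55
tool_pos: [0.6663, -0.0968, 0.0906]
tool_rot: [0.0, 1.0, -0.0, 0.0]
contact_force: [0.4, 0.1, 0.5]
gripper_width: 0.687
```

Run:
```python
from plant import *
from h import *
fs={}
for n in ["scene","side"]:
    f=optics.grab_frame(n);fs[n]=f
a=fs["scene"]["frame"][120:230,270:420];b=fs["side"]["frame"][230:360,230:380]
for i in range(3): s=state();print(s["contact_force"],s["tool_pos"]);optics.grab_frame("side")
cv2.imwrite("pics/p4.png",np.hstack([cv2.resize(a,(390,400),interpolation=2),cv2.resize(b,(390,400),interpolation=2)]))
```

```text
[-0.24658088 -0.09506266 -0.00793237] [ 0.66632173 -0.09681425  0.09058044]
[ 0.73064131 -1.13312128  0.05140824] [ 0.66631724 -0.09679036  0.09055282]
[ 0.61162957  0.50912547 -0.2963988 ] [ 0.66630947 -0.09680523  0.09051442]
```

View pics/p4.png

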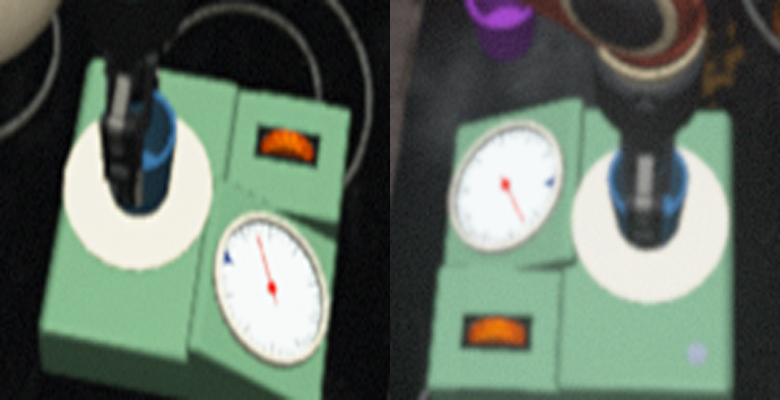

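The cup is supported now: the pointer turned clockwise by about a fifth of a turn and the vertical force is about 0. Releasing.

Emit:
{"api": "jog_arm", "payload": {
  "increments": [
    {"slide": [0, 0, 0], "rotation": [0, 0, 0]},
    {"slide": [0, 0, 0], "rotation": [0, 0, 0]},
    {"slide": [0, 0, 0], "rotation": [0, 0, 0]},
    {"slide": [0, 0, 0], "rotation": [0, 0, 0]},
    {"slide": [0, 0, 0], "rotation": [0, 0, 0]},
    {"slide": [0, 0, 0], "rotation": [0, 0, 0]},
    {"slide": [0, 0, -5], "rotation": [0, 0, 0]},
    {"slide": [0, 0, -15], "rotation": [0, 0, 0]},
    {"slide": [0, 0, -25], "rotation": [0, 0, 0]},
    {"slide": [0, 0, -25], "rotation": [0, 0, 0]},
    {"slide": [0, 0, -25], "rotation": [0, 0, 0]},
    {"slide": [0, 0, -25], "rotation": [0, 0, 0]},
    {"slide": [0, 0, -20], "rotation": [0, 0, 0]}
  ],
  "fingers": 1
}}

```text
time: 11.88
tool_pos: [0.6668, -0.0969, 0.2348]
tool_rot: [0.001, 1.0, -0.0, 0.002]
contact_force: [0.7, 0.2, 0.4]
gripper_width: 1.003
```

Emit:
{"api": "jog_arm", "payload": {
  "increments": [
    {"slide": [-25, 0, 0], "rotation": [0, 0, 0]},
    {"slide": [-30, 0, 0], "rotation": [0, 0, 0]},
    {"slide": [-30, 0, 0], "rotation": [0, 0, 0]},
    {"slide": [-30, 0, 0], "rotation": [0, 0, 0]},
    {"slide": [-30, 10, 0], "rotation": [0, 0, 0]},
    {"slide": [-20, 10, 0], "rotation": [0, 0, 0]},
    {"slide": [0, 10, 0], "rotation": [0, 0, 0]},
    {"slide": [0, 10, 0], "rotation": [0, 0, 0]},
    {"slide": [0, 0, 0], "rotation": [0, 0, 0]},
    {"slide": [0, 0, 0], "rotation": [0, 0, 0]},
    {"slide": [0, 0, 0], "rotation": [0, 0, 0]}
  ],
  "fingers": 0
}}

```text
time: 12.8
tool_pos: [0.5018, -0.1367, 0.2305]
tool_rot: [-0.0, 1.0, -0.0, 0.0]
contact_force: [0.5, -0.5, -0.0]
gripper_width: -0.002
```

Run:
```python
from plant import *
from h import *
fs={}
for n in ["scene","side","wrist"]:
    f=optics.grab_frame(n);fs[n]=f
    for th in ("slot","dial_center","zero_mark","pointer_tip","ramekin_center","pan_center"):
        print(n,th,[(d["uv"],round(d["score"],2)) for d in place_of(th,n)])
s=state();print(s["time"],s["tool_pos"])
pickle.dump(fs,open("q.pkl","wb"))
a=fs["scene"]["frame"][120:230,270:420];b=fs["side"]["frame"][230:360,230:380]
cv2.imwrite("pics/q1.png",np.hstack([cv2.resize(a,(390,400),interpolation=2),cv2.resize(b,(390,400),interpolation=2)]))
cv2.imwrite("pics/q2.png",fs["wrist"]["frame"])
```

```text
scene slot []
scene dial_center [([376.8, 201.2], 0.73), ([259.5, 282.4], 0.34)]
scene zero_mark [([355.7, 191.2], 0.98)]
scene pointer_tip [([368.5, 182.7], 0.57)]
scene ramekin_center [([323.9, 162.9], 0.93), ([311.3, 266.4], 0.9), ([368.8, 269.9], 0.69), ([374.3, 197.4], 0.29)]
scene pan_center [([324.5, 172.6], 0.76)]
side slot [([274.3, 339.8], 0.66)]
side dial_center [([273.7, 289.4], 0.8), ([311.1, 317.1], 0.58)]
side zero_mark [([291.0, 286.1], 0.74)]
side pointer_tip [([282.9, 300.8], 0.42)]
side ramekin_center [([274.3, 234.2], 0.82), ([323.7, 232.5], 0.7), ([329.4, 297.3], 0.57)]
side pan_center []
wrist slot [([361.6, 162.1], 0.8)]
wrist dial_center [([237.7, 165.1], 0.89)]
wrist zero_mark [([238.1, 123.9], 0.66)]
wrist pointer_tip [([273.9, 143.2], 0.54)]
wrist ramekin_center [([46.7, 60.9], 0.95), ([85.4, 187.4], 0.9)]
wrist pan_center []
13.85 [ 0.50108371 -0.13672101  0.23031711]
```

View pics/q1.png

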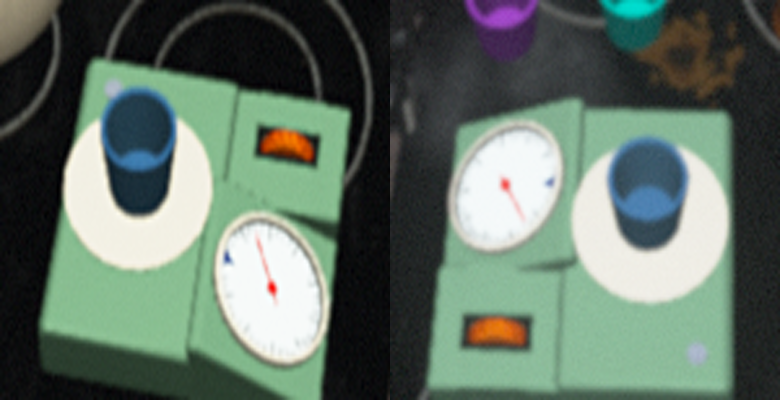

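View pics/q2.png

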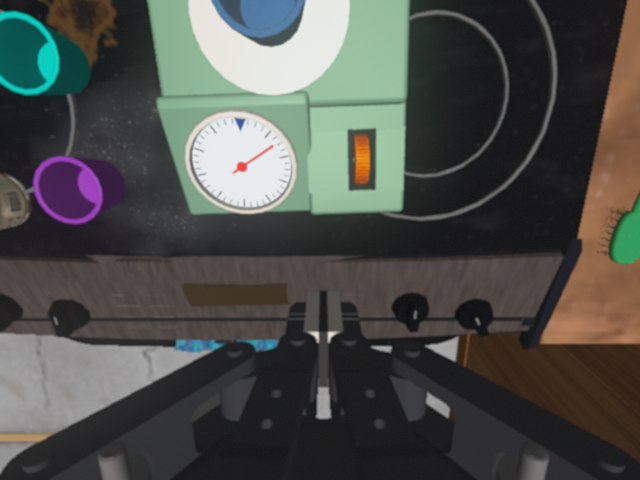

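```bash
cat >> h.py <<'E'
YAW=np.radians(2.0)
def axes():
    c,s=np.cos(YAW),np.sin(YAW)
    x=np.array([c,s,0]);y=np.array([-s,c,0]);z=np.array([0,0,1.])
    a=np.radians(22);return x*np.cos(a)+z*np.sin(a), y, -x*np.sin(a)+z*np.cos(a)
def ondial(f,uv,C):
    u,y,n=axes();o,d=ray(f,uv);X=o+d*((C-o)@n)/(d@n)-C
    return X@u,-(X@y)   # up-slope, right
def ang(f,uv,C,c=None):
    a,b=ondial(f,uv,C)
    if c is not None:
        a0,b0=ondial(f,c,C);a-=a0;b-=b0
    return np.degrees(np.arctan2(b,a)),np.hypot(a,b)*1e3
def rect(f,C,S=10,H=45):
    # rectified dial view, S px per mm, up = upslope
    u,y,n=axes();pts=[];dst=[]
    for a,b in((-H,-H),(-H,H),(H,-H),(H,H)):
        pts.append(proj(f,C+u*a*1e-3-y*b*1e-3));dst.append(((H+b)*S,(H-a)*S))
    M=cv2.getPerspectiveTransform(np.float32(pts),np.float32(dst))
    return cv2.warpPerspective(f["frame"],M,(2*H*S,2*H*S),flags=cv2.INTER_CUBIC)
E
python3 - <<'E'
from h import *
fs=pickle.load(open("q.pkl","rb"));S,D,W=fs["scene"],fs["side"],fs["wrist"]
print("ram",tri([(S,(323.9,162.9)),(D,(329.4,297.3))]),onz(S,(323.9,162.9),.095),onz(D,(329.4,297.3),.095))
C=tri([(S,(376.8,202)),(D,(272.5,289.5)),(W,(241.5,166.5))]);print("dial",C)
for n,c in(("scene",(376.8,202)),("side",(272.5,289.5)),("wrist",(241.5,166.5))): print(n,proj(fs[n],C))
for z in(.044,.05): print("slot",z,onz(W,(361.6,160),z),onz(S,(380.5,159.5),z),onz(D,(271.5,338),z))
# slot frame corners in wrist
for uv in((347,130),(375,130),(347,189),(376,190)): print(uv,onz(W,uv,.044))
print(ang(W,(240,123),C,(241.5,166.5)),ang(W,(273.5,146),C,(241.5,166.5)))
im=rect(W,C,6);cv2.imwrite("pics/r1.png",im)
E
```

```text
ram [ 0.66557121 -0.09980184  0.08847773] [ 0.66324952 -0.0947235   0.095     ] [ 0.66690538 -0.10342163  0.095     ]
dial [ 0.54562237 -0.06088914  0.03808098]
scene [375.72165846 201.51190605]
side [272.54103538 290.6110296 ]
wrist [238.90881426 169.46092886]
slot 0.044 [ 0.5544003  -0.17253179  0.044     ] [ 0.55428793 -0.16975707  0.044     ] [ 0.55714597 -0.1719391   0.044     ]
slot 0.05 [ 0.55475024 -0.17188819  0.05      ] [ 0.55382537 -0.16477206  0.05      ] [ 0.55799922 -0.17490561  0.05      ]
(347, 130) [ 0.57996739 -0.15898026  0.044     ]
(375, 130) [ 0.57996426 -0.18345736  0.044     ]
(347, 189) [ 0.52852492 -0.1599656   0.044     ]
(376, 190) [ 0.52760167 -0.18655286  0.044     ]
(np.float64(8.145390125414638), np.float64(40.1558689974784)) (np.float64(59.61246849632769), np.float64(36.43165625264388))
```

View pics/r1.png

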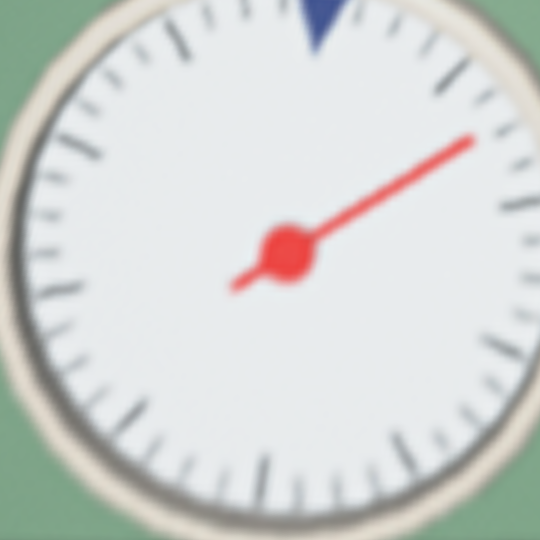

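Emit:
{"api": "jog_arm", "payload": {
  "increments": [
    {"slide": [0, 0, 0], "rotation": [0, 0, -2]},
    {"slide": [15, 12, 20], "rotation": [0, 0, 0]},
    {"slide": [15, 12, 25], "rotation": [0, 0, 0]},
    {"slide": [14.8, 12.1, 30], "rotation": [0, 0, 0]},
    {"slide": [0, 0, 30], "rotation": [0, 0, 0]},
    {"slide": [0, 0, 30], "rotation": [0, 0, 0]},
    {"slide": [0, 0, 18], "rotation": [0, 0, 0]},
    {"slide": [0, 0, 8], "rotation": [0, 0, 0]},
    {"slide": [0, 0, 4], "rotation": [0, 0, 0]},
    {"slide": [0, 0, 0], "rotation": [0, 0, 0]},
    {"slide": [0, 0, 0], "rotation": [0, 0, 0]},
    {"slide": [0, 0, 0], "rotation": [0, 0, 0]}
  ],
  "fingers": 0
}}

```text
time: 14.85
tool_pos: [0.5484, -0.1718, 0.0674]
tool_rot: [0.001, 1.0, 0.017, 0.002]
contact_force: [0.9, 0.7, -1.0]
gripper_width: -0.001
```

Run:
```python
from plant import *
from h import *
fs={}
for n in ["scene","side","wrist"]:
    f=optics.grab_frame(n);fs[n]=f
s=state();print(s["time"],s["tool_pos"],s["tool_rot"],s["contact_force"])
pickle.dump(fs,open("t.pkl","wb"))
a=fs["scene"]["frame"][120:230,320:430];b=fs["side"]["frame"][270:380,220:330]
cv2.imwrite("pics/t1.png",np.hstack([cv2.resize(a,(390,390),interpolation=2),cv2.resize(b,(390,390),interpolation=2)]))
cv2.imwrite("pics/t2.png",fs["wrist"]["frame"])
```

```text
15.0 [ 0.54797737 -0.1715754   0.06682201] [5.41663664e-04 9.99849509e-01 1.73012863e-02 1.15361094e-03] [-0.00708802 -0.90501025 -0.20998274]
```

View pics/t1.png

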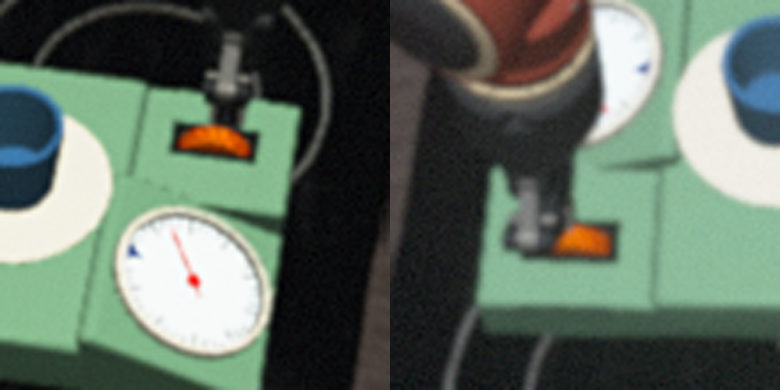

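View pics/t2.png

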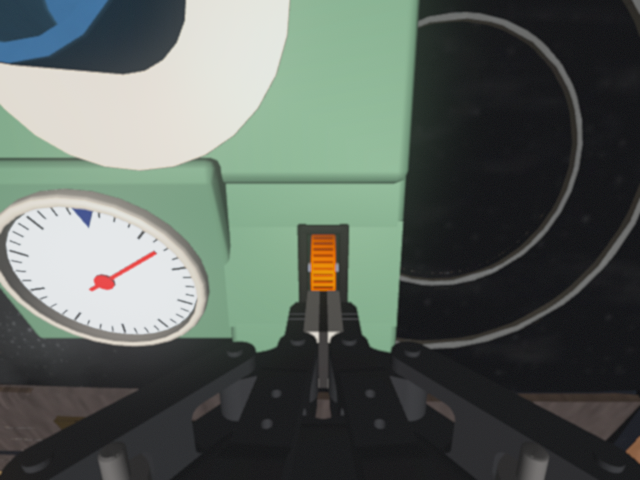

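```bash
python3 - <<'E'
from h import *
fs=pickle.load(open("t.pkl","rb"));W=fs["wrist"]
p=np.array([.548,-.1716,.0668]);print(proj(W,p),proj(W,p+[.011,0,0]))
print("rear slot edge",onz(W,(323,228),.044),onz(W,(323,232),.044),"axle",onz(W,(323,267),.029),"wheel rear",onz(W,(323,234),.044))
for x in(.55,.554,.558):
  print(x,proj(W,[x,-.172,.044]),proj(W,[x,-.172,.051]))
E
python3 - <<'E'
import pickle,cv2
f=pickle.load(open("t.pkl","rb"))["wrist"]["frame"][200:330,260:390]
cv2.imwrite("pics/t3.png",cv2.resize(f,(590,590),interpolation=2))
E
```

```text
[320.50477806 311.00292354] [321.34967799 287.75137891]
rear slot edge [ 0.57971437 -0.17165256  0.044     ] [ 0.57776133 -0.17172072  0.044     ] axle [ 0.55461177 -0.17257352  0.029     ] wheel rear [ 0.57677999 -0.17175497  0.044     ]
0.55 [321.61289461 286.11002201] [321.60200988 291.91727807]
0.554 [321.88658095 278.61425478] [321.88648547 284.16286789]
0.558 [322.16381211 271.02140114] [322.17479284 276.30400835]
```

View pics/t3.png

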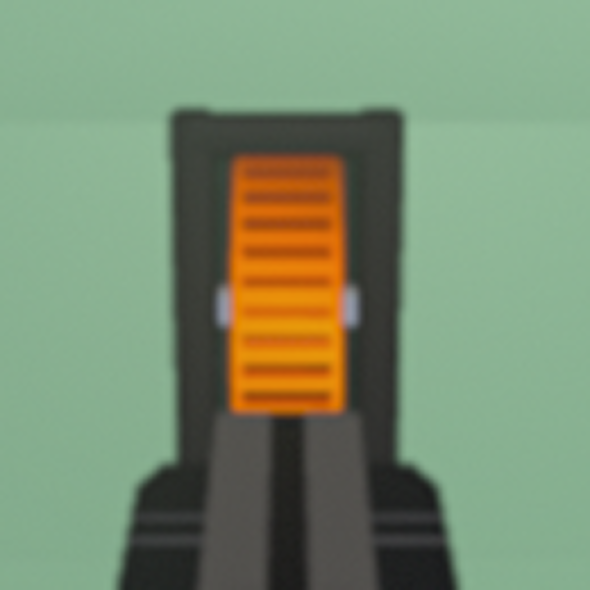

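Emit:
{"api": "jog_arm", "payload": {
  "increments": [
    {"slide": [0, 0, 3], "rotation": [0, 0, 0]},
    {"slide": [0, 0, 3], "rotation": [0, 0, 0]},
    {"slide": [0, 0, 2], "rotation": [0, 0, 0]},
    {"slide": [0, 0, 1], "rotation": [0, 0, 0]},
    {"slide": [0, 0, 0], "rotation": [0, 0, 0]},
    {"slide": [0, 0, 0], "rotation": [0, 0, 0]},
    {"slide": [0, 0, 0], "rotation": [0, 0, 0]}
  ],
  "fingers": 0
}}

```text
time: 15.58
tool_pos: [0.5471, -0.1712, 0.0563]
tool_rot: [-0.0, 1.0, 0.017, 0.0]
contact_force: [0.4, -0.2, -0.3]
gripper_width: 0.003
```

Emit:
{"api": "jog_arm", "payload": {
  "increments": [
    {"slide": [0, 0, 1], "rotation": [0, 0, 0]},
    {"slide": [0, 0, 1], "rotation": [0, 0, 0]},
    {"slide": [0, 0, 0], "rotation": [0, 0, 0]},
    {"slide": [0, 0, 0], "rotation": [0, 0, 0]}
  ],
  "fingers": 0
}}

```text
time: 15.92
tool_pos: [0.547, -0.1712, 0.0542]
tool_rot: [-0.0, 1.0, 0.017, -0.0]
contact_force: [-0.7, 0.8, -0.7]
gripper_width: 0.0
```

Run:
```python
from plant import *
from h import *
f=optics.grab_frame("scene");g=optics.grab_frame("side")
for i in range(3): s=state();print(s["contact_force"].round(2),s["tool_pos"].round(4),s["time"]);h=optics.grab_frame("wrist")
cv2.imwrite("pics/t4.png",np.hstack([cv2.resize(f["frame"][130:200,340:410],(390,390),interpolation=2),cv2.resize(h["frame"][200:330,260:390],(390,390),interpolation=2)]))
```

```text
[-0.07  0.31  0.18] [ 0.5471 -0.1712  0.0543] 16.0167
[-0.06  0.28  0.21] [ 0.5471 -0.1712  0.0543] 16.0667
[ 0.55 -0.51  1.2 ] [ 0.5471 -0.1713  0.0544] 16.1167
```

View pics/t4.png

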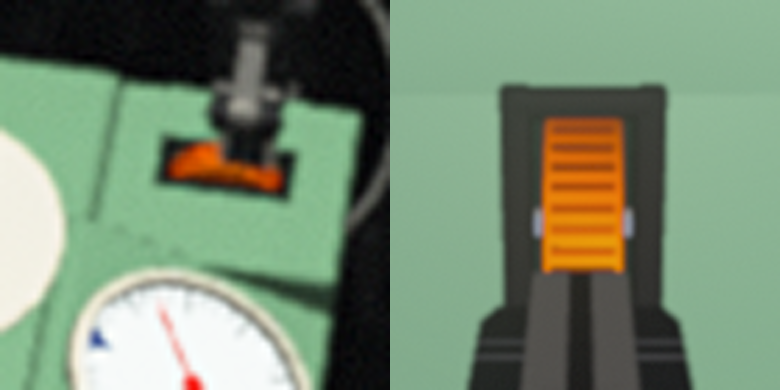

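Emit:
{"api": "jog_arm", "payload": {
  "increments": [
    {"slide": [0, 0, 1], "rotation": [0, 0, 0]},
    {"slide": [0, 0, 0], "rotation": [0, 0, 0]},
    {"slide": [0, 0, 0], "rotation": [0, 0, 0]}
  ],
  "fingers": 0
}}

```text
time: 16.42
tool_pos: [0.547, -0.1712, 0.0532]
tool_rot: [-0.0, 1.0, 0.017, -0.0]
contact_force: [-0.6, 0.1, 1.2]
gripper_width: 0.001
```

Emit:
{"api": "jog_arm", "payload": {
  "increments": [
    {"slide": [0, 0, 1], "rotation": [0, 0, 0]},
    {"slide": [0, 0, 0], "rotation": [0, 0, 0]},
    {"slide": [0, 0, 0], "rotation": [0, 0, 0]}
  ],
  "fingers": 0
}}

```text
time: 16.67
tool_pos: [0.5472, -0.1712, 0.0523]
tool_rot: [0.0, 1.0, 0.017, 0.0]
contact_force: [0.4, 0.6, 0.4]
gripper_width: -0.002
```

Emit:
{"api": "jog_arm", "payload": {
  "increments": [
    {"slide": [0, 0, 1], "rotation": [0, 0, 0]},
    {"slide": [0, 0, 0], "rotation": [0, 0, 0]},
    {"slide": [0, 0, 0], "rotation": [0, 0, 0]}
  ],
  "fingers": 0
}}

```text
time: 16.92
tool_pos: [0.5474, -0.1713, 0.0517]
tool_rot: [0.0, 1.0, 0.017, 0.0]
contact_force: [-0.7, 0.8, 2.8]
gripper_width: 0.003
```

Emit:
{"api": "jog_arm", "payload": {
  "increments": [
    {"slide": [0, 0, 0.8], "rotation": [0, 0, 0]},
    {"slide": [0, 0, 0], "rotation": [0, 0, 0]},
    {"slide": [0, 0, 0], "rotation": [0, 0, 0]}
  ],
  "fingers": 0
}}

```text
time: 17.17
tool_pos: [0.5474, -0.1714, 0.051]
tool_rot: [0.0, 1.0, 0.017, 0.0]
contact_force: [-0.7, 0.9, 4.1]
gripper_width: 0.002
```

Run:
```python
from plant import *
F=[]
for i in range(4): s=state();F.append(s["contact_force"]);print(s["contact_force"].round(2),s["tool_pos"].round(4),s["time"]);h=optics.grab_frame("wrist")
```

```text
[-0.73  0.88  4.09] [ 0.5474 -0.1714  0.051 ] 17.1667
[-0.76  0.84  4.66] [ 0.5474 -0.1713  0.051 ] 17.2167
[0.08 0.64 4.48] [ 0.5474 -0.1714  0.0509] 17.2667
[-0.25  0.11  4.84] [ 0.5474 -0.1714  0.0509] 17.3167
```

Emit:
{"api": "jog_arm", "payload": {
  "increments": [
    {"slide": [0, 0, 0.7], "rotation": [0, 0, 0]},
    {"slide": [0, 0, 0], "rotation": [0, 0, 0]},
    {"slide": [1.2, 0, 0], "rotation": [0, 0, 0]},
    {"slide": [1.2, 0, 0], "rotation": [0, 0, 0]},
    {"slide": [1.2, 0, 0], "rotation": [0, 0, 0]},
    {"slide": [1.2, 0, 0], "rotation": [0, 0, 0]},
    {"slide": [1.2, 0, 0], "rotation": [0, 0, 0]},
    {"slide": [0, 0, 0], "rotation": [0, 0, 0]}
  ],
  "fingers": 0
}}

```text
time: 18.03
tool_pos: [0.5531, -0.1712, 0.0502]
tool_rot: [0.0, 1.0, 0.017, -0.0]
contact_force: [-3.1, 0.6, 7.4]
gripper_width: -0.001
```

Run:
```python
from plant import *
from h import *
for i in range(3): s=state();print(s["contact_force"].round(2),s["tool_pos"].round(4),s["time"]);h=optics.grab_frame("wrist")
pickle.dump(h,open("s1.pkl","wb"))
cv2.imwrite("pics/s1.png",cv2.resize(h["frame"][170:360,0:400],(800,380),interpolation=2))
```

```text
[-3.06  0.58  7.39] [ 0.5531 -0.1712  0.0502] 18.0333
[-1.87  0.62  6.48] [ 0.553  -0.1712  0.0502] 18.0833
[-2.03  0.18  7.1 ] [ 0.553  -0.1712  0.0502] 18.1333
```

View pics/s1.png

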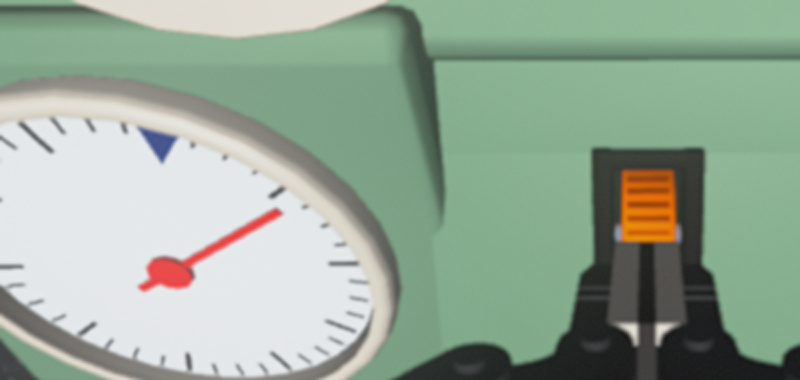

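```bash
cat > m.py <<'E'
from h import *
C0=np.array([0.5456,-0.0609,0.0381])
def measure(f,name=None,C=C0,S=8):
    im=rect(f,C,S,52)
    h=cv2.cvtColor(im,cv2.COLOR_BGR2HSV)
    red=(((h[...,0]<8)|(h[...,0]>172))&(h[...,1]>110)&(h[...,2]>90)).astype(np.uint8)
    blue=((h[...,0]>105)&(h[...,0]<130)&(h[...,1]>90)&(h[...,2]>60)).astype(np.uint8)
    k,l,st,c=cv2.connectedComponentsWithStats(red);i=1+np.argmax(st[1:,4]);red=(l==i).astype(np.uint8)
    er=cv2.erode(red,np.ones((3*S//1-8,)*2)) if False else cv2.morphologyEx(red,cv2.MORPH_OPEN,cv2.getStructuringElement(2,(4*S,4*S)))
    ys,xs=np.nonzero(er);hub=np.array([xs.mean(),ys.mean()])
    ys,xs=np.nonzero(red);d=np.hypot(xs-hub[0],ys-hub[1]);j=d>d.max()*0.75;
    pt=np.array([xs[j].mean(),ys[j].mean()])-hub
    k,l,st,c=cv2.connectedComponentsWithStats(blue)
    best=None
    for i in range(1,k):
        ys,xs=np.nonzero(l==i);r=np.hypot(xs-hub[0],ys-hub[1])
        if st[i,4]>S*S*4 and 30*S<r.mean()<46*S and (best is None or st[i,4]>best[0]):best=(st[i,4],xs,ys,r)
    _,xs,ys,r=best;cen=np.array([xs.mean(),ys.mean()])-hub;q=np.argsort(r)[:max(5,len(r)//50)];tip=np.array([xs[q].mean(),ys[q].mean()])-hub
    A=lambda v:np.degrees(np.arctan2(v[0],-v[1]))
    if name: cv2.imwrite(name,cv2.resize(im,(600,600)))
    return dict(pointer=A(pt),rp=d.max()/S,tri=A(cen),tritip=A(tip),rt=np.hypot(*tip)/S,hub=hub/S-52,diff=A(pt)-A(cen))
E
python3 - <<'E'
from m import *
fs=pickle.load(open("q.pkl","rb"))
for n in("wrist","side","scene"):
    try: print(n,measure(fs[n]))
    except Exception as e: print(n,repr(e))
print(measure(pickle.load(open("t.pkl","rb"))["wrist"],"pics/m0.png"))
print(measure(pickle.load(open("s1.pkl","rb")),"pics/m1.png"))
E
```

```text
wrist {'pointer': np.float64(57.97657282041719), 'rp': np.float64(35.76540927714485), 'tri': np.float64(7.88557104332756), 'tritip': np.float64(7.798717189460349), 'rt': np.float64(36.348834523937064), 'hub': array([ 2.82757183, -2.7439392 ]), 'diff': np.float64(50.09100177708963)}
side TypeError('cannot unpack non-iterable NoneType object')
scene {'pointer': np.float64(-101.31872789796158), 'rp': np.float64(4.6542643474840455), 'tri': np.float64(4.924784286926678), 'tritip': np.float64(4.563907661527449), 'rt': np.float64(38.517897069370306), 'hub': array([ 5.51842546, -4.34828308]), 'diff': np.float64(-106.24351218488826)}
{'pointer': np.float64(57.95974510657878), 'rp': np.float64(37.456257530026114), 'tri': np.float64(9.544836098156964), 'tritip': np.float64(10.016766020216195), 'rt': np.float64(36.739248469784116), 'hub': array([-0.15952144, -0.55795115]), 'diff': np.float64(48.414909008421816)}
{'pointer': np.float64(57.94730264514642), 'rp': np.float64(37.80626038406417), 'tri': np.float64(19.866558167830878), 'tritip': np.float64(20.103650781714933), 'rt': np.float64(37.373763656670036), 'hub': array([-0.86764425,  0.14408196]), 'diff': np.float64(38.08074447731555)}
```

View pics/m1.png

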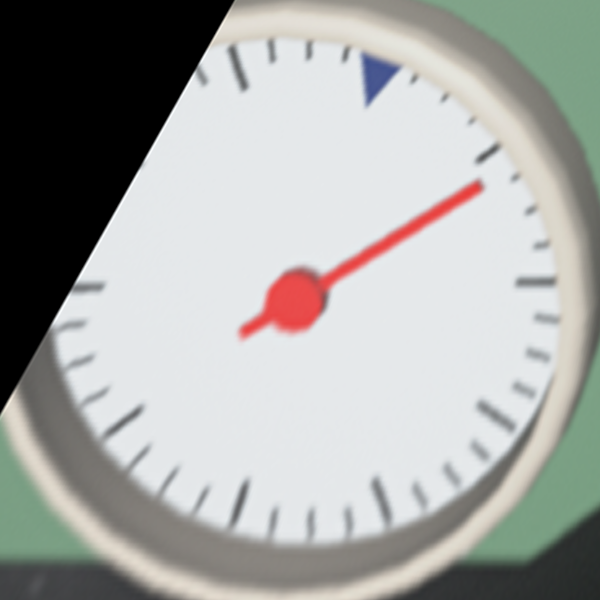

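Emit:
{"api": "jog_arm", "payload": {
  "increments": [
    {"slide": [1, 0, 0], "rotation": [0, 0, 0]},
    {"slide": [1, 0, 0], "rotation": [0, 0, 0]},
    {"slide": [1, 0, 0], "rotation": [0, 0, 0]},
    {"slide": [1, 0, 0], "rotation": [0, 0, 0]},
    {"slide": [1, 0, 0], "rotation": [0, 0, 0]},
    {"slide": [1, 0, 0], "rotation": [0, 0, 0]},
    {"slide": [1, 0, 0], "rotation": [0, 0, 0]},
    {"slide": [1, 0, 0], "rotation": [0, 0, 0]},
    {"slide": [0, 0, 0], "rotation": [0, 0, 0]}
  ],
  "fingers": 0
}}

```text
time: 18.93
tool_pos: [0.561, -0.1708, 0.0502]
tool_rot: [0.0, 1.0, 0.017, -0.0]
contact_force: [-3.1, 0.6, 7.5]
gripper_width: 0.003
```

Emit:
{"api": "jog_arm", "payload": {
  "increments": [
    {"slide": [0, 0, -2], "rotation": [0, 0, 0]},
    {"slide": [0, 0, -4], "rotation": [0, 0, 0]},
    {"slide": [0, 0, 0], "rotation": [0, 0, 0]},
    {"slide": [-7, 0, 0], "rotation": [0, 0, 0]},
    {"slide": [-7, 0, 0], "rotation": [0, 0, 0]},
    {"slide": [0, 0, 0], "rotation": [0, 0, 0]},
    {"slide": [0, 0, 0], "rotation": [0, 0, 0]}
  ],
  "fingers": 0
}}

```text
time: 19.52
tool_pos: [0.5462, -0.171, 0.0552]
tool_rot: [-0.0, 1.0, 0.017, -0.0]
contact_force: [0.7, -0.0, -0.0]
gripper_width: -0.003
```

Run:
```python
from plant import *
from m import *
s=state();print(s["contact_force"].round(2),s["tool_pos"].round(4),s["time"]);h=optics.grab_frame("wrist")
pickle.dump(h,open("s2.pkl","wb"));print(measure(h,"pics/m2.png"))
```

```text
[ 0.72 -0.03 -0.04] [ 0.5462 -0.171   0.0552] 19.5167
{'pointer': np.float64(57.948591124190926), 'rp': np.float64(37.68103730999143), 'tri': np.float64(33.58253631353174), 'tritip': np.float64(33.62745202901537), 'rt': np.float64(37.094375682559274), 'hub': array([-0.57074096, -0.34298425]), 'diff': np.float64(24.366054810659186)}
```

Emit:
{"api": "jog_arm", "payload": {
  "increments": [
    {"slide": [0, 0, 2.5], "rotation": [0, 0, 0]},
    {"slide": [0, 0, 1.5], "rotation": [0, 0, 0]},
    {"slide": [0, 0, 1], "rotation": [0, 0, 0]},
    {"slide": [0, 0, 1], "rotation": [0, 0, 0]},
    {"slide": [0, 0, 0], "rotation": [0, 0, 0]},
    {"slide": [0, 0, 0], "rotation": [0, 0, 0]}
  ],
  "fingers": 0
}}

```text
time: 20.07
tool_pos: [0.5477, -0.1714, 0.0507]
tool_rot: [0.0, 1.0, 0.017, 0.0]
contact_force: [-1.3, 0.9, 4.8]
gripper_width: -0.0
```

Emit:
{"api": "jog_arm", "payload": {
  "increments": [
    {"slide": [1, 0, 0], "rotation": [0, 0, 0]},
    {"slide": [1, 0, 0], "rotation": [0, 0, 0]},
    {"slide": [1, 0, 0], "rotation": [0, 0, 0]},
    {"slide": [1, 0, 0], "rotation": [0, 0, 0]},
    {"slide": [1, 0, 0], "rotation": [0, 0, 0]},
    {"slide": [1, 0, 0], "rotation": [0, 0, 0]},
    {"slide": [1, 0, 0], "rotation": [0, 0, 0]},
    {"slide": [1, 0, 0], "rotation": [0, 0, 0]},
    {"slide": [1, 0, 0], "rotation": [0, 0, 0]},
    {"slide": [1, 0, 0], "rotation": [0, 0, 0]},
    {"slide": [1, 0, 0], "rotation": [0, 0, 0]},
    {"slide": [1, 0, 0], "rotation": [0, 0, 0]},
    {"slide": [0, 0, 0], "rotation": [0, 0, 0]},
    {"slide": [0, 0, 0], "rotation": [0, 0, 0]}
  ],
  "fingers": 0
}}

```text
time: 21.23
tool_pos: [0.5593, -0.1709, 0.0506]
tool_rot: [0.0, 1.0, 0.017, -0.0]
contact_force: [-2.5, -0.0, 5.1]
gripper_width: -0.003
```

Run:
```python
from plant import *
from m import *
s=state();print(s["contact_force"].round(2),s["tool_pos"].round(4),s["time"]);h=optics.grab_frame("wrist")
pickle.dump(h,open("s3.pkl","wb"));print(measure(h,"pics/m3.png"))
```

```text
[-2.5  -0.03  5.15] [ 0.5593 -0.1709  0.0506] 21.2333
{'pointer': np.float64(57.8767823637056), 'rp': np.float64(37.79914226933954), 'tri': np.float64(53.94849617402757), 'tritip': np.float64(53.81682137204831), 'rt': np.float64(37.85394264852334), 'hub': array([-0.9452372 ,  0.50687488]), 'diff': np.float64(3.9282861896780332)}
```

View pics/m3.png

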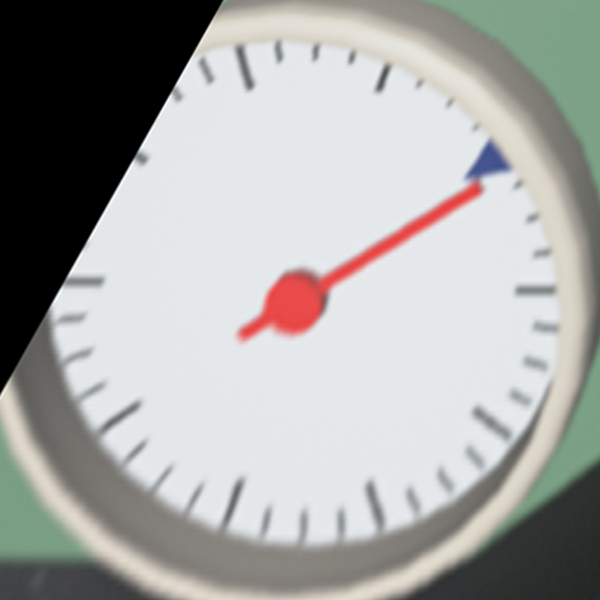

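Emit:
{"api": "jog_arm", "payload": {
  "increments": [
    {"slide": [0.7, 0, 0], "rotation": [0, 0, 0]},
    {"slide": [0.7, 0, 0], "rotation": [0, 0, 0]},
    {"slide": [0.7, 0, 0], "rotation": [0, 0, 0]},
    {"slide": [0, 0, 0], "rotation": [0, 0, 0]},
    {"slide": [0, 0, 0], "rotation": [0, 0, 0]}
  ],
  "fingers": 0
}}

```text
time: 21.7
tool_pos: [0.5614, -0.1709, 0.0506]
tool_rot: [0.0, 1.0, 0.017, -0.0]
contact_force: [-3.6, 0.4, 6.6]
gripper_width: -0.001
```

Run:
```python
from plant import *
from m import *
s=state();print(s["contact_force"].round(2),s["tool_pos"].round(4),s["time"]);h=optics.grab_frame("wrist")
pickle.dump(h,open("s4.pkl","wb"));print(measure(h,"pics/m4.png"))
```

```text
[-3.57  0.41  6.56] [ 0.5614 -0.1709  0.0506] 21.7
{'pointer': np.float64(57.900858575242275), 'rp': np.float64(38.20333286958129), 'tri': np.float64(57.493176345882944), 'tritip': np.float64(57.47149753555637), 'rt': np.float64(39.13825065483683), 'hub': array([-1.02965061,  0.6578848 ]), 'diff': np.float64(0.40768222935933096)}
```

View pics/m4.png

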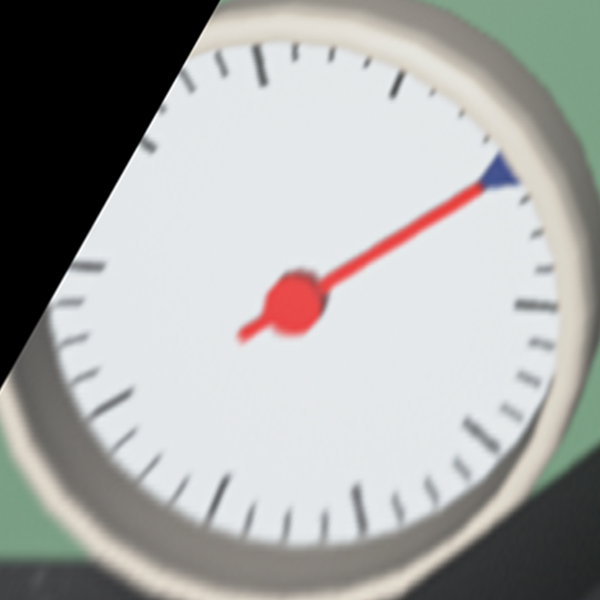

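Emit:
{"api": "jog_arm", "payload": {
  "increments": [
    {"slide": [0, 0, -2], "rotation": [0, 0, 0]},
    {"slide": [0, 0, -5], "rotation": [0, 0, 0]},
    {"slide": [0, 0, -10], "rotation": [0, 0, 0]},
    {"slide": [0, 0, -20], "rotation": [0, 0, 0]},
    {"slide": [0, 0, -30], "rotation": [0, 0, 0]},
    {"slide": [-10, -20, -30], "rotation": [0, 0, 0]},
    {"slide": [-15, -25, -20], "rotation": [0, 0, 0]},
    {"slide": [-15, -25, 0], "rotation": [0, 0, 0]},
    {"slide": [-15, -20, 0], "rotation": [0, 0, 0]},
    {"slide": [0, 0, 0], "rotation": [0, 0, 0]},
    {"slide": [0, 0, 0], "rotation": [0, 0, 0]},
    {"slide": [0, 0, 0], "rotation": [0, 0, 0]}
  ],
  "fingers": 0
}}

```text
time: 22.75
tool_pos: [0.5035, -0.0829, 0.1673]
tool_rot: [0.0, 1.0, 0.017, 0.0]
contact_force: [-1.2, -0.5, 0.6]
gripper_width: -0.001
```

Run:
```python
from plant import *
from m import *
s=state();print(s["contact_force"].round(2),s["tool_pos"].round(4),s["time"]);h=optics.grab_frame("wrist")
sc=optics.grab_frame("scene");sd=optics.grab_frame("side")
pickle.dump((h,sc,sd),open("s5.pkl","wb"))
cv2.imwrite("pics/w5.png",h["frame"]);print(measure(h,"pics/m5.png"))
cv2.imwrite("pics/e5.png",np.hstack([cv2.resize(sc["frame"][120:230,270:420],(390,400),interpolation=2),cv2.resize(sd["frame"][130:400,220:430],(390,500),interpolation=2)[:400]]))
```

```text
[-1.19 -0.51  0.61] [ 0.5035 -0.0829  0.1673] 22.75
{'pointer': np.float64(57.88957999290604), 'rp': np.float64(36.61633871905063), 'tri': np.float64(57.82856131132865), 'tritip': np.float64(57.4102172004316), 'rt': np.float64(37.76616929449699), 'hub': array([ 3.57490909, -2.59257576]), 'diff': np.float64(0.06101868157739432)}
```

View pics/m5.png

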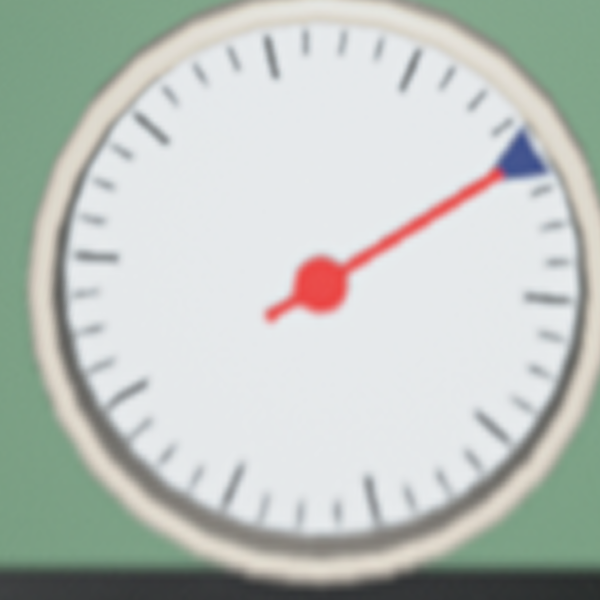

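View pics/w5.png

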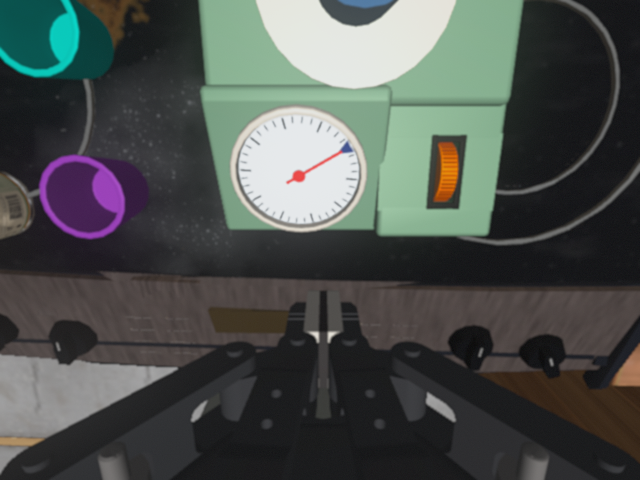

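View pics/e5.png

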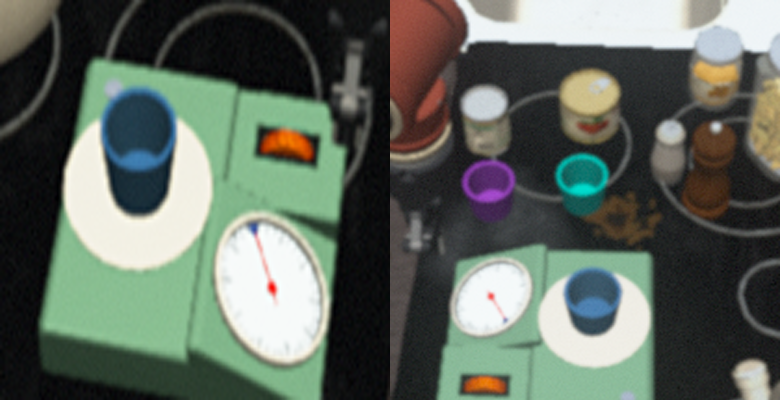

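Run:
```python
from plant import *
s=state();print(s["time"],abs(s["joint_vel"]).max());print(manip.job_done())
```

```text
22.9 0.0028094847219622197
the job is handed in; nothing more can be done
None
```

The blue ramekin is standing in the middle of the pan, and the zero triangle is at the tip of the red pointer. I handed the job in at 22.9 s with the arm clear of everything.

- **Ramekin:** I released it before touching the wheel. It sits within about 2 mm of the pan centre. That comes from the gripper position at release and the camera views. The scene and side cameras differ by about 9 mm on its left-right position, and their average agrees with the release position.
- **Wheel:** I rolled it in two light strokes with the shut fingertip and then lifted off. The highest pressure I read was about 7.5 N, under the 12 N limit, though I only had readings at the end of each move.
- **Zero setting:** after letting go, the wrist camera showed the triangle 0.1° from the pointer by its centre and 0.5° by its tip. The scene view agreed by eye. The automatic measurement was not reliable from the scene and side cameras, so I only used it on the wrist camera.
- **Everything else:** the other items look undisturbed in the last pictures.

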